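# Hold the bench magnifier level over its stand

### The arm

A 6-joint arm with a two-finger parallel gripper is mounted at the origin on a cart in front of the work surface, level with it; the furniture and walls round the work are solid. World frame = base frame: x ahead of the robot, y to its left, z up, the work surface at z = 0. Lengths are in m, angles in rad, forces in N, time in s.
With the tool pointing down it reaches from about 0.3 to 0.875 m from the base axis. Payload 6.4 kg.
Tool frame: the origin (TCP) lies where the fingers leave the gripper's body, on its centre line; the fingertips stand 73 mm ahead of it and the grasp point (between the pads) lies 54 mm ahead of it; z points along the fingers, y is the line along which they close (so a half turn about z gives the same grasp; the last joint's range is limited). The gripper opens to 85 mm and grips with 20 to 120 N. Pads are 22 mm wide; open, the fingers measure 114 mm over their backs; the gripper's body (76 mm by 85 mm) begins 54 mm behind the grasp point. The pads swing forward as they close: fully open they stand 13 mm farther back than shut.
Start: joints at [-1.5, 0.181, 1.607, -0, 1.354, -0.206], TCP at [0.157, -0.553, 0.304] pointing down, gripper open.
Joint ranges: [-2.99, 2.99], [-0.89, 2.07], [0.3, 2.58], [-1.14, 4.28], [0, 2.63], [-3.12, 3.12]. Speed limits (rad/s): [2.57, 2.57, 3.01, 3.14, 3.14, 3.14].

### API

Orientations are given as a unit quaternion [w, x, y, z].
In Python, from bench import ctrl gives the robot as it stands.
- The arm moves only by the tool carry_out, never from a script. Its argument "steps" is one flat list of numbers, 7 for each row, row after row: the shift along the tool's x, y, z in m, then the turn, a rotation vector about the tool's x, y, z in rad, then the opening, from 0 (shut) to 1 (fully open). In form: [dx, dy, dz, wx, wy, wz, claw, dx, dy, dz, wx, wy, wz, claw, ...]. A call has 1 to 20 rows; each row is the pose to reach, as a shift and turn from the pose commanded when the call began, along the tool's axes at that moment; what a row does not reach only later rows make up. A row lasts 1/10 s, in which the tool goes at most 50 mm and 8.59 degrees, less where a joint would pass 70% of its speed; a pose out of reach is approached as far as the arm can. A call with a gripper value outside its range is refused whole. The fingers move at their own pace and stop on an object; the grip force is fixed at half the most. Time passes only in rows, so rows that repeat a pose let the fingers close. It gives the time, the measured TCP pose, the force, the opening and the grip force at its end, in the units of the state.
- ctrl.get_obs(): the state, without advancing time (a new reading comes with each control period).
- ctrl.camera(name): name is "side" or "top"; returns the picture (384x512x3 uint8, red, green, blue); there is no depth.
- ctrl.camera_params(name): a dict with "vertical_fov" (degrees; the focal length in pixels is half the picture's height over the tangent of half this angle, whatever the lens; pixels are square), "cx", "cy" (the principal point, pixels), "cam_to_world" (4x4, takes a point from camera to world coordinates). Camera axes: x right, y down, z forward; pixel columns grow to the right and rows downward; lengths in m; the calibration is good to about 2 mm. A picture is of the moment at which its call begins. camera_params takes no time and is no camera call.
- ctrl.hand_in(): hands the job in; it is judged then, once.
The state is a dict: "time_s": time; "q": joint angles; "dq": joint speeds; "joint_efforts": joint torques, N m; "eef_pos": TCP position; "eef_rot": TCP orientation; "wrist_force": force on the tool from outside, world axes, zero at the start; "torque": the same for the moment, N m; "opening": opening from 0.0 (shut) to 1.0 (fully open); "grasp_force": force on a finger pad.
Only numpy, scipy, OpenCV 4.12 (cv2) and the standard library are available. Lean on these libraries where they do the work, as an engineer would, in place of code of your own. Each camera call takes 0.05 s, during which the arm holds its last target. There are 200 camera calls.

### The job

We are putting the bench magnifier together. Slip the short collar over the pin of the stand so that it sits flat on the shoulder of the pillar and let go of it; then lift the magnifier by the balance point of its arm, close to the heavy hub, and, keeping it level all the way, bring the hole of its hub straight above the pin, about two centimetres clear of the pin's tip, with the lens out over the plate of the stand's foot. Finish while still holding it there, level and still (I will guide it down), and leave the slide box, cup, timer and tweezers where they are.

Things in the scene. Friction and masses are not known exactly. Their poses are not given: they have to be found in the camera images.
- collar_center (a point): short plain plastic collar (ring) lying flat and loose on the worktop: outside diameter 40 mm, bore 20 mm, height 16 mm, 30 g. The point is its centre, half-way up (8 mm above its underside).
- stand: stand, fixed to the worktop: round cast foot disc (110 mm diameter, 14 mm high), upright pillar in its middle, and a flat foot bar (34 mm wide, 10 mm high) running out to a round viewing plate. Origin: on the worktop on the pillar's axis. x axis along the foot bar from the pillar to the plate, z up.
- seat (a point): centre of the pillar's shoulder, a flat 36 mm diameter step 100 mm above the worktop, on which the collar belongs. The vertical pivot pin, 16 mm diameter, rises from it. Axes as the stand's.
- pin_tip (a point): top of the pivot pin, 50 mm above the shoulder and 150 mm above the worktop; the last 8 mm taper to 8 mm diameter.
- plate (a point): middle of the viewing plate (84 mm diameter, top 10 mm above the worktop) at the end of the foot bar, 200 mm from the pin's axis.
- magnifier: magnifier head, 0.56 to 0.88 kg, 287 mm long, lying level and loose on hub and lens frame: heavy cast hub (48 mm diameter, 40 mm high, vertical through hole 20 mm, clamp knob at its back reaching 41 mm from the hole's axis), straight arm, round framed lens (92 mm diameter, 26 mm high). Origin: on the hole's axis at the hub's underside; x axis from the hub along the arm to the lens, z up.
- balance (a point): balance point of the magnifier on its arm (centre of mass, seen from above), 60 mm from the hub hole's axis towards the lens, at mid height of the arm. The arm is a bar 14 mm wide and 20 mm high, its middle 24 mm above the underside of hub and lens frame, free for gripping from 43 to 135 mm from the hole's axis. Axes as the magnifier's.
- hub_hole (a point): centre of the hub's hole at the hub's underside (the magnifier's origin).
- lens (a point): centre of the lens, 200 mm from the hub hole's axis and 13 mm above the underside of its frame.
- slide_box: bystander: blue box of slides, 30 x 82 x 28 mm, beside the foot bar. Origin at the centre of its underside.
- cup: bystander: white screw-lid sample cup, 42 mm diameter, 41 mm high, beside the stand's disc. Origin at the centre of its underside.
- timer: bystander: white bench timer, 62 x 68 x 24 mm, in front of the label printer. Origin at the centre of its underside.
- tweezers: bystander: steel tweezers, 15 x 120 x 9 mm, lying near the front edge. Origin at the centre of its underside.

How it is judged:
On the way, in this order (a step that is already met when the one before it is completed fails the run):
1. the collar sits flat on the pillar's shoulder, round the pin, and is let go (horizontal distance between collar_center and seat below 0.005 m and z of collar_center in the frame of stand between 0.104 and 0.112 m and angle between collar_center's own z axis and vertical below 0.1 rad and contact force between the fingers and collar below 0.1 N), for 0.2 s.
2. the magnifier is lifted clear of the worktop, level, gripped at its balance point (height (world z) of hub_hole above 0.03 m and height (world z) of lens above 0.043 m and angle between magnifier's own z axis and vertical below 0.1 rad and contact force between the fingers and magnifier above 2 N and x of the grasp point in the frame of magnifier between 0.04 and 0.08 m), for 0.2 s.
At the end, for the whole second after the job is handed in: Collar flat on the shoulder round the pin (5 mm, 6 degrees). Only the fingers carry the magnifier, within 20 mm of its balance point: hub hole within 10 mm sideways of the pin, underside 5-40 mm above the pin's tip, level within 6 degrees, lens within 40 mm of the plate's middle, still (horizontal distance between collar_center and seat below 0.005 m and z of collar_center in the frame of stand between 0.104 and 0.112 m and angle between each of collar_center, magnifier's own z axis and vertical below 0.1 rad and contact force between the fingers and magnifier above 2 N and contact force between magnifier and stand below 0.1 N and contact force between magnifier and collar below 0.1 N and x of the grasp point in the frame of magnifier between 0.04 and 0.08 m and horizontal distance between hub_hole and pin_tip below 0.01 m and z of hub_hole in the frame of stand between 0.155 and 0.19 m and horizontal distance between lens and plate below 0.04 m and linear speed of magnifier below 0.02 m/s and angular speed of magnifier below 0.1 rad/s); the arm keeps its last pose, push and grip.
It fails at once if the magnifier is tilted by more than 15 degrees (angle between magnifier's own z axis and vertical above 0.26 rad).
It fails at once if the slide box is shifted by more than 25 mm (distance of slide_box from where it was at the start of the episode above 0.025 m).
It fails at once if the cup is shifted by more than 25 mm (distance of cup from where it was at the start of the episode above 0.025 m).
It fails at once if the timer is shifted by more than 25 mm (distance of timer from where it was at the start of the episode above 0.025 m).
It fails at once if the tweezers are shifted by more than 25 mm (distance of tweezers from where it was at the start of the episode above 0.025 m).
It also fails if it takes over 67 s, if anything falls off the work surface, if the arm or the gripper's body presses on something with over 40 N, if the wrist force passes 120 N, or if a joint passes its speed limit or range.

## Working session

There is one attempt and no reset: what is moved stays moved. The work goes in short steps, Python scripts to look and compute and a tool call to move; the robot and the scene stay as the last step left them, time stands still between calls to the robot, and variables do not carry over. Pictures are saved under pics/ and viewed, at most 12 in all, crops included, and the job is handed in when it is done.

Besides the shell and the picture viewer there is one more tool, called by a JSON object that holds its "method" and its "body". carry_out: Moves the arm, as the interface text tells. Its arguments: {"type":"object","properties":{"steps":{"type":"array"}},"required":["steps"]}

```bash
mkdir -p pics; cat > h.py <<'E'
import numpy as np, cv2
from bench import ctrl
from scipy.spatial.transform import Rotation as R
def snap(cam,name,crop=None,scale=1):
    im=ctrl.camera(cam)[:,:,::-1]
    if crop: x0,y0,x1,y1=crop; im=im[y0:y1,x0:x1]
    if scale!=1: im=cv2.resize(im,None,fx=scale,fy=scale,interpolation=cv2.INTER_CUBIC)
    cv2.imwrite('pics/'+name,im)
def par(cam):
    p=ctrl.camera_params(cam); f=192/np.tan(np.radians(p['vertical_fov'])/2); return f,p['cx'],p['cy'],np.array(p['cam_to_world'])
def ray(cam,u,v):
    f,cx,cy,T=par(cam); d=T[:3,:3]@np.array([(u-cx)/f,(v-cy)/f,1]); return T[:3,3],d/np.linalg.norm(d)
def atz(cam,u,v,z):
    o,d=ray(cam,u,v); return o+d*(z-o[2])/d[2]
def proj(cam,P):
    f,cx,cy,T=par(cam); c=T[:3,:3].T@(np.array(P)-T[:3,3]); return np.array([f*c[0]/c[2]+cx,f*c[1]/c[2]+cy])
def tri(a,b):
    o1,d1=ray(*a); o2,d2=ray(*b)
    s=np.linalg.lstsq(np.c_[d1,-d2],o2-o1,rcond=None)[0]
    p,q=o1+s[0]*d1,o2+s[1]*d2; return (p+q)/2,np.linalg.norm(p-q)
E
python3 - <<'E'
from h import *
for c in('side','top'): 
    im=ctrl.camera(c)[:,:,::-1]; cv2.imwrite(f'pics/{c}0_raw.png',im)
    cv2.imwrite(f'pics/{c}0.png',cv2.resize(im,(800,600),interpolation=cv2.INTER_CUBIC))
    p=ctrl.camera_params(c); print(c,p['vertical_fov'],p['cx'],p['cy'],np.round(p['cam_to_world'],3).tolist())
print(ctrl.get_obs())
E
```

```text
side 48.30492377585635 248.92933253448624 189.73269850821788 [[0.952, -0.229, 0.204, 0.21], [-0.306, -0.688, 0.657, -0.92], [-0.01, -0.688, -0.725, 1.093], [0.0, 0.0, 0.0, 1.0]]
top 44.867204744196854 264.75117575536905 184.64430442718356 [[0.028, -0.983, 0.184, 0.203], [-1.0, -0.027, 0.008, -0.031], [-0.003, -0.184, -0.983, 1.655], [0.0, 0.0, 0.0, 1.0]]
{'time_s': 0.1, 'q': array([-1.50030773e+00,  1.81475675e-01,  1.60790626e+00,  2.21302298e-06,
        1.35380362e+00, -2.06282673e-01]), 'dq': array([-3.22799821e-04, -2.16772694e-03, -2.23069628e-03, -4.26594750e-04,
       -2.69021805e-04, -2.31642467e-05]), 'joint_efforts': array([ 9.46581313e-04, -4.45878983e+01, -3.52237451e+01, -9.14387192e-05,
        4.15385075e-03, -2.09667569e-06]), 'eef_pos': array([ 0.15711878, -0.55271813,  0.30306998]), 'eef_rot': array([-7.94539855e-04,  9.90439698e-01,  1.37944083e-01,  5.51128217e-05]), 'wrist_force': array([0.01449375, 0.28420727, 0.01831907]), 'torque': array([ 0.02831201, -0.03207618, -0.00813695]), 'grasp_force': 0.0, 'opening': 1.0004482548134208}
```

View pics/side0.png

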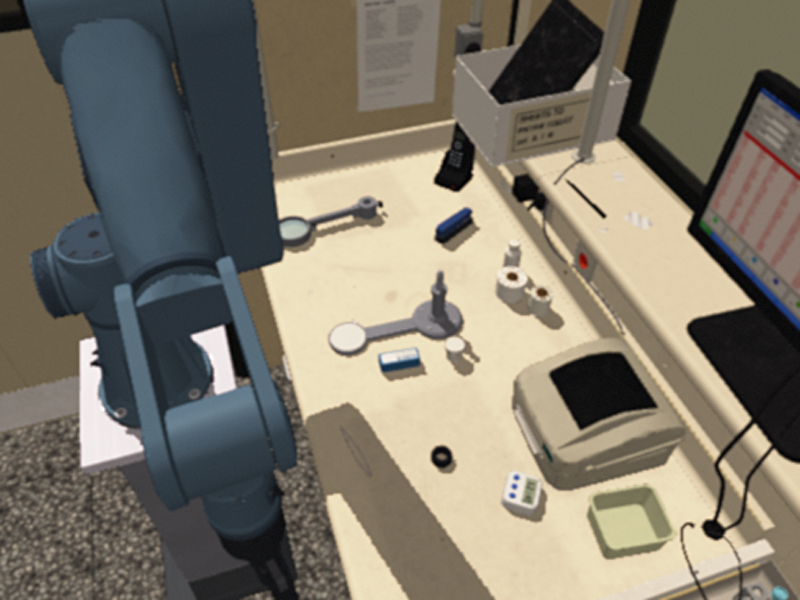

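View pics/top0.png

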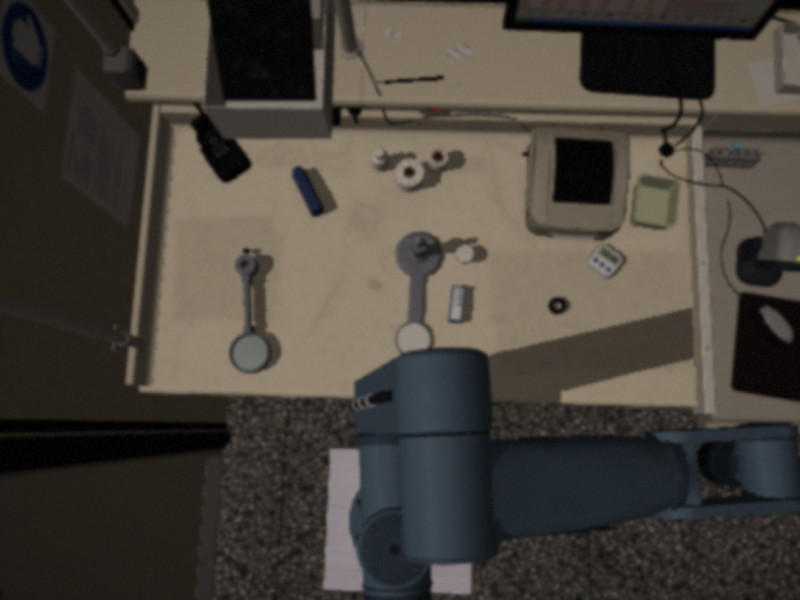

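Side view (800x600): collar at (441,457), pin tip about (440,273), plate (348,338), hub (367,204), lens (294,231). Top view: collar (558,305), stand disc (419,254), plate (414,339), hub (247,262), lens (250,352). Next come enlarged crops for closer readings.

```bash
python3 - <<'E'
from h import *
t=cv2.imread('pics/top0_raw.png'); s=cv2.imread('pics/side0_raw.png')
M=np.zeros((590,800,3),np.uint8)
def put(im,x0,y0,x1,y1,k,X,Y):
    c=cv2.resize(im[y0:y1,x0:x1],None,fx=k,fy=k,interpolation=cv2.INTER_CUBIC); M[Y:Y+c.shape[0],X:X+c.shape[1]]=c
put(t,140,140,240,245,3,0,0)   # magnifier
put(t,245,140,310,235,3,305,0) # stand
put(t,340,180,375,210,4,505,0) # collar
put(s,175,120,250,160,4,0,320)
put(s,205,165,300,230,4,305,320)
put(s,270,280,300,305,4,690,320)
cv2.imwrite('pics/mos.png',cv2.convertScaleAbs(M,alpha=1.4))
E
```

```text
Traceback (most recent call last):
ValueError: could not broadcast input array from shape (100,120,3) into shape (100,110,3)
```

```bash
python3 - <<'E'
from h import *
t=cv2.imread('pics/top0_raw.png'); s=cv2.imread('pics/side0_raw.png')
M=np.zeros((590,800,3),np.uint8)
def put(im,x0,y0,x1,y1,k,X,Y):
    c=cv2.resize(im[y0:y1,x0:x1],None,fx=k,fy=k,interpolation=cv2.INTER_CUBIC); M[Y:Y+c.shape[0],X:X+c.shape[1]]=c
put(t,140,140,240,245,3,0,0)   # magnifier
put(t,245,140,310,235,3,305,0) # stand
put(t,340,180,375,210,4,505,0) # collar
put(s,175,120,250,160,4,0,320)
put(s,205,165,300,230,4,305,320)
put(s,270,280,300,305,4,660,150)
cv2.imwrite('pics/mos.png',cv2.convertScaleAbs(M,alpha=1.4))
E
```

```text
(no output)
```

View pics/mos.png

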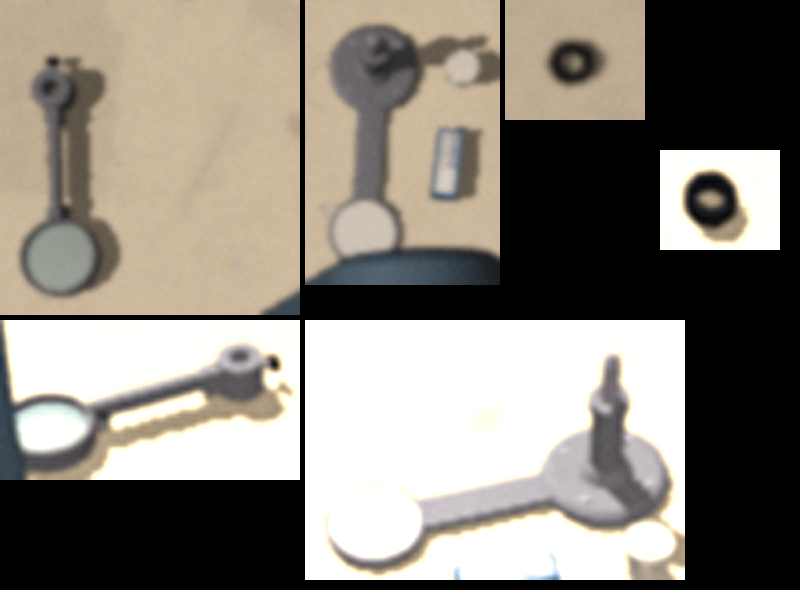

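Crops: in raw pixels, collar at top (357,195.4) and side (282.6,292.2), pin tip at side (282,174.5) and top (269.5,153.2), disc at side (280,204) and top (267.5,161.8). The plate, hub hole and lens are also clear.

```bash
python3 - <<'E'
from h import *
pts=dict(collar=((282.6,292.2),(357,195.4)),tip=((282,174.5),(269.5,153.2)),disctop=((280,204),(267.4,161.8)),plate=((222.7,215.3),(265,217.2)),hubtop=((234.3,128.6),(156.5,169.2)),lens=((188.1,146),(160.2,225.2)))
for n,(s,t) in pts.items():
    P,e=tri(('side',*s),('top',*t)); print(n,P.round(4),round(e,4))
h={'collar':.008,'disctop':.014,'plate':.01,'hubtop':.04,'lens':.013,'tip':.15}
for n,z in h.items(): print(n,atz('side',*pts[n][0],z).round(4),atz('top',*pts[n][1],z).round(4))
o=ctrl.get_obs()
E
```

```text
collar [ 0.4819 -0.3494  0.008 ] 0.0024
tip [ 0.5941 -0.0319  0.1459] 0.0031
disctop [ 0.5983 -0.0249 -0.0024] 0.0002
plate [ 0.395  -0.0219  0.0097] 0.0039
hubtop [0.5522 0.3688 0.0383] 0.003
lens [0.3576 0.3462 0.0195] 0.008
collar [ 0.4831 -0.3495  0.008 ] [ 0.4808 -0.3493  0.008 ]
disctop [ 0.5926 -0.0382  0.014 ] [ 0.5942 -0.0249  0.014 ]
plate [ 0.3969 -0.0222  0.01  ] [ 0.393  -0.0218  0.01  ]
hubtop [0.5532 0.3669 0.04  ] [0.5504 0.3685 0.04  ]
lens [0.3625 0.354  0.013 ] [0.3541 0.3478 0.013 ]
tip [ 0.5941 -0.0356  0.15  ] [ 0.5914 -0.0316  0.15  ]
```

```bash
cat >> h.py <<'E'
def rot(yaw): # tool pointing down, tool x at yaw
    c,s=np.cos(yaw),np.sin(yaw); return R.from_matrix(np.array([[c,s,0],[s,-c,0],[0,0,-1.]]))
def cur():
    o=ctrl.get_obs(); q=o['eef_rot']; return np.array(o['eef_pos']),R.from_quat([q[1],q[2],q[3],q[0]]),o
def row(xyz,yaw):
    p,r,o=cur(); print('row',r.inv().apply(np.array(xyz)-p).round(4),(r.inv()*rot(yaw)).as_rotvec().round(4))
E
python3 - <<'E'
from h import *
row((.482,-.3494,.18),1.155)
E
```

```text
row [ 0.368  -0.1066  0.1234] [-0.0013 -0.001  -0.8782]
```

{"method": "carry_out", "body": {"steps": [0.045,-0.013,0.015,0,0,-0.11,1,0.09,-0.026,0.03,0,0,-0.22,1,0.135,-0.039,0.045,0,0,-0.33,1,0.18,-0.052,0.06,0,0,-0.44,1,0.225,-0.065,0.075,0,0,-0.55,0.8,0.27,-0.078,0.09,0,0,-0.66,0.7,0.315,-0.091,0.105,0,0,-0.77,0.7,0.345,-0.1,0.115,0,0,-0.84,0.7,0.368,-0.1066,0.1234,-0.001,-0.001,-0.878,0.7,0.368,-0.1066,0.1234,-0.001,-0.001,-0.878,0.7,0.368,-0.1066,0.1234,-0.001,-0.001,-0.878,0.7,0.368,-0.1066,0.1234,-0.001,-0.001,-0.878,0.7,0.368,-0.1066,0.1234,-0.001,-0.001,-0.878,0.7]}}

```text
time_s: 1.4
eef_pos: [0.4813, -0.351, 0.181]
eef_rot: [0.001, 0.838, 0.545, -0.0]
wrist_force: [1.1, -0.5, -0.6]
opening: 0.704
grasp_force: 0.0
```

```bash
cat >> h.py <<'E'
def mosaic(name,items): # items: (cam,x0,y0,x1,y1,k), laid side by side
    ims={}; cs=[]; X=0
    for cam,x0,y0,x1,y1,k in items:
        if cam not in ims: ims[cam]=ctrl.camera(cam)[:,:,::-1].copy(); cv2.imwrite(f'pics/{name}_{cam}_raw.png',ims[cam])
        c=cv2.resize(ims[cam][y0:y1,x0:x1],None,fx=k,fy=k,interpolation=cv2.INTER_CUBIC); cs.append(c); print(cam,(x0,y0),k,'at X',X); X+=c.shape[1]
    H=max(c.shape[0] for c in cs)
    M=np.hstack([np.pad(c,((0,H-c.shape[0]),(0,0),(0,0))) for c in cs]); cv2.imwrite(f'pics/{name}.png',cv2.convertScaleAbs(M,alpha=1.2)); print(M.shape)
E
python3 - <<'E'
from h import *
mosaic('a',[('side',245,220,320,310,6),('top',240,135,315,240,4)])
p,r,o=cur(); print(p,r.as_euler('xyz',True))
# projected grasp-axis point at collar height
print(proj('side',[p[0],p[1],.008]),proj('top',[p[0],p[1],.008]))
E
```

```text
side (245, 220) 6 at X 0
top (240, 135) 4 at X 450
(540, 750, 3)
[ 0.48142603 -0.35088179  0.180969  ] [1.79938261e+02 9.50232884e-02 6.60688789e+01]
[282.21344558 292.78935165] [357.45326216 195.2280017 ]
```

View pics/a.png

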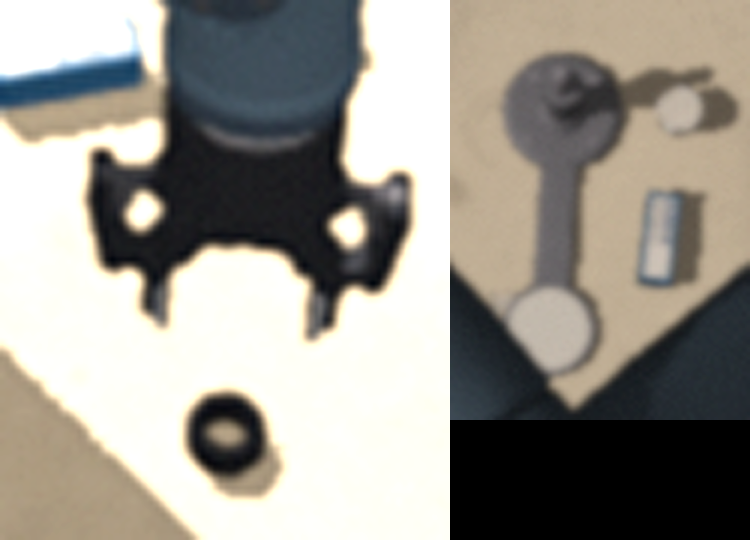

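Collar in the side crop at (227,432), i.e. raw (282.8,292), with the tool axis projecting to (282.2,292.8), so aligned within about 2 mm. Top view: disc centre raw (268.2,162.5), plate (265.8,217.5).

{"method": "carry_out", "body": {"steps": [0.0015,0,0.03,0,0,0,0.7,0.0015,0,0.06,0,0,0,0.7,0.0015,0,0.085,0,0,0,0.7,0.0015,0,0.095,0,0,0,0.7,0.0015,0,0.105,0,0,0,0.7,0.0015,0,0.105,0,0,0,0.7,0.0015,0,0.105,0,0,0,0.7]}}

```text
time_s: 2.2
eef_pos: [0.483, -0.3494, 0.0765]
eef_rot: [0.001, 0.838, 0.546, -0.0]
wrist_force: [0.0, -0.3, 0.4]
opening: 0.699
grasp_force: 0.0
```

{"method": "carry_out", "body": {"steps": [0,0,0,0,0,0,0.3,0,0,0,0,0,0,0.2,0,0,0,0,0,0,0.1,0,0,0,0,0,0,0.1,0,0,0,0,0,0,0.1,0,0,0,0,0,0,0.1]}}

```text
time_s: 2.8
eef_pos: [0.4834, -0.3496, 0.0772]
eef_rot: [0.002, 0.838, 0.546, -0.0]
wrist_force: [-0.8, -0.4, 6.5]
opening: 0.436
grasp_force: 60.6
```

{"method": "carry_out", "body": {"steps": [0,0,-0.03,0,0,0,0.1,0,0,-0.07,0,0,0,0.1,0,0,-0.115,0,0,0,0.1,0.03,-0.003,-0.15,0,0,0,0.1,0.07,-0.006,-0.173,0,0,0,0.1,0.115,-0.01,-0.173,0,0,0,0.1,0.16,-0.014,-0.173,0,0,0,0.1,0.205,-0.018,-0.173,0,0,0,0.1,0.25,-0.021,-0.173,0,0,0,0.1,0.285,-0.024,-0.173,0,0,0,0.1,0.315,-0.026,-0.173,0,0,0,0.1,0.33,-0.028,-0.173,0,0,0,0.1,0.337,-0.0283,-0.173,0,0,0,0.1,0.337,-0.0283,-0.173,0,0,0,0.1,0.337,-0.0283,-0.173,0,0,0,0.1,0.337,-0.0283,-0.173,0,0,0,0.1]}}

```text
time_s: 4.4
eef_pos: [0.5927, -0.0302, 0.248]
eef_rot: [0.001, 0.838, 0.545, -0.001]
wrist_force: [-0.5, -0.9, -0.1]
opening: 0.429
grasp_force: 60.3
```

```bash
python3 - <<'E'
from h import *
mosaic('b',[('side',240,125,325,215,6),('top',240,120,300,180,4)])
p,r,o=cur(); print(p,r.as_euler('xyz',True),o['opening'],o['grasp_force'],o['wrist_force'])
for z in(.173,.15): print(proj('side',[p[0],p[1],p[2]-.069 if z>.16 else z]),proj('top',[p[0],p[1],z]))
E
```

```text
side (240, 125) 6 at X 0
top (240, 120) 4 at X 510
(540, 750, 3)
[ 0.59274854 -0.0299877   0.24803641] [1.79975309e+02 8.49627658e-02 6.60735734e+01] 0.4340575586524637 60.27904280461371 [-0.11157375  0.02218121 -0.37132909]
[281.38236363 166.69975049] [269.05780424 151.04691109]
[280.96557705 173.41280561] [269.0149553  152.80565279]
```

View pics/b.png

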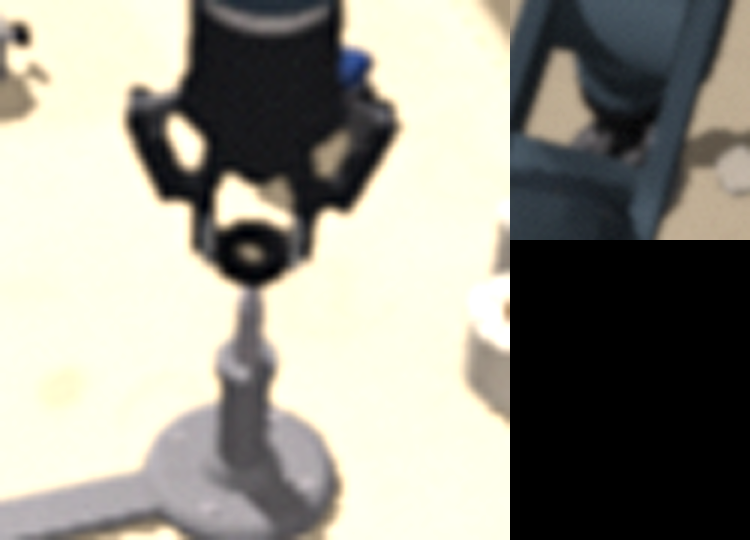

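The side crop shows the collar held level at (251,252), raw (281.8,167), right above the pin tip at about (251,290). Next I fit the stand's silhouette to both early pictures for a sub-pixel pin position.

```bash
cat > fit.py <<'E'
from h import *
from scipy.optimize import minimize
S=8
def sil(cam,parts,box):
    x0,y0,x1,y1=box; m=np.zeros(((y1-y0)*S,(x1-x0)*S),np.uint8); a=np.linspace(0,2*np.pi,60)
    for (x,y,z0,r0,z1,r1) in parts:
        pts=[proj(cam,[x+r*np.cos(t),y+r*np.sin(t),z]) for z,r in((z0,r0),(z1,r1)) for t in a]
        h=cv2.convexHull(((np.array(pts)+.5-[x0,y0])*S).astype(np.float32)); cv2.fillConvexPoly(m,h.astype(np.int32),255)
    return cv2.resize(m,(x1-x0,y1-y0),interpolation=cv2.INTER_AREA)/255.
def grey(img,box):
    x0,y0,x1,y1=box; c=cv2.imread(img)[y0:y1,x0:x1].astype(float); return c
E
python3 - <<'E'
from fit import *
def stand(x,y): return [(x,y,0,.055,.014,.055),(x,y,.014,.018,.1,.018),(x,y,.1,.008,.142,.008),(x,y,.142,.008,.15,.004)]
for cam,img,box in(('side','pics/side0_raw.png',(258,168,300,232)),('top','pics/a_top_raw.png',(248,140,300,182))):
    c=grey(img,box); sat=(c[:,:,2]-c[:,:,0])/(c.sum(2)/3+1)  # r-b chroma
    bg=np.median(sat[sat>np.percentile(sat,60)]); fg=np.percentile(sat,10)
    M=np.clip((bg-sat)/(bg-fg),0,1)
    print(cam,'bg',bg.round(2),'fg',fg.round(2))
    yy,xx=np.mgrid[box[1]:box[3],box[0]:box[2]]
    for rng in ('all','pin'):
        W=np.ones_like(M)
        if cam=='side': W[(xx<270)&(yy>200)]=0; W[(yy>212)]=0   # foot bar, cup
        else: W[(yy>172)|(xx>285)]=0
        if rng=='pin':
            if cam=='top': continue
            W[yy>192]=0
        f=lambda v:(W*(cv2.GaussianBlur(sil(cam,stand(*v),box),(0,0),.6)-M)**2).sum()
        r=minimize(f,[.594,-.031],method='Nelder-Mead',options=dict(initial_simplex=[[.594,-.031],[.600,-.031],[.594,-.025]],xatol=1e-4))
        print(cam,rng,r.x.round(4),r.fun.round(1),f([.594,-.031]).round(1))
E
```

```text
side bg 0.23 fg 0.0Traceback (most recent call last):
  File "<stdin>", line 17, in <module>
    res = _minimize_neldermead(fun, x0, args, callback, bounds=bounds,
                               **options)
    fxcc = func(xcc)
    fx = function(np.copy(x), *(wrapper_args + args))
  File "<stdin>", line 16, in <lambda>
  File "fit.py", line 7, in sil
    pts=[proj(cam,[x+r*np.cos(t),y+r*np.sin(t),z]) for z,r in((z0,r0),(z1,r1)) for t in a]
         ~~~~^^^^^^^^^^^^^^^^^^^^^^^^^^^^^^^^^^^^^
  File "h.py", line 16, in proj
    f,cx,cy,T=par(cam); c=T[:3,:3].T@(np.array(P)-T[:3,3]); return np.array([f*c[0]/c[2]+cx,f*c[1]/c[2]+cy])
              ~~~^^^^^
  File "h.py", line 10, in par
    p=ctrl.camera_params(cam); f=192/np.tan(np.radians(p['vertical_fov'])/2); return f,p['cx'],p['cy'],np.array(p['cam_to_world'])
ValueError: time passes only in moves, steps and waits
```

```bash
sed -i 's/^def par(cam)/import functools\n@functools.lru_cache\ndef par(cam)/' h.py
cat > fs.py <<'E'
from fit import *
def stand(x,y): return [(x,y,0,.055,.014,.055),(x,y,.014,.018,.1,.018),(x,y,.1,.008,.142,.008),(x,y,.142,.008,.15,.004)]
def go(f,v): 
    v=np.array(v); return minimize(f,v,method='Nelder-Mead',options=dict(initial_simplex=[v,v+[.006,0],v+[0,.006]],xatol=1e-4))
for cam,img,box in(('side','pics/side0_raw.png',(258,168,300,232)),('top','pics/a_top_raw.png',(248,140,300,182))):
    c=grey(img,box); sat=(c[:,:,2]-c[:,:,0])/(c.sum(2)/3+1)
    bg=np.median(sat[sat>np.percentile(sat,60)]); fg=np.percentile(sat,10)
    M=np.clip((bg-sat)/(bg-fg),0,1)
    yy,xx=np.mgrid[box[1]:box[3],box[0]:box[2]]
    for rng in ('all','pin'):
        W=np.ones_like(M)
        if cam=='side': W[(xx<270)&(yy>200)]=0; W[(yy>212)]=0
        else: W[(yy>172)|(xx>285)]=0
        if rng=='pin':
            if cam=='top': continue
            W[yy>192]=0
        f=lambda v:(W*(cv2.GaussianBlur(sil(cam,stand(*v),box),(0,0),.6)-M)**2).sum()
        r=go(f,[.594,-.031]); print(cam,rng,r.x.round(4),r.fun.round(1),f([.594,-.031]).round(1))
    box=(268,280,298,304) if cam=='side' else (345,183,370,207)
    c=grey('pics/side0_raw.png' if cam=='side' else 'pics/top0_raw.png',box).mean(2)
    M=np.clip((np.median(c)-c)/(np.median(c)-c.min()),0,1); M=np.clip((M-.35)/.5,0,1) # drop shadow
    def g(v):
        m=sil(cam,[(*v,0,.02,.016,.02)],box)*(1-np.minimum(sil(cam,[(*v,.016,.01,.016,.01)],box),sil(cam,[(*v,0,.01,0,.01)],box)))
        return ((cv2.GaussianBlur(m,(0,0),.6)-M)**2).sum()
    r=go(g,[.482,-.3494]); print(cam,'collar',r.x.round(4),r.fun.round(2))
E
python3 fs.py
```

```text
side all [ 0.5899 -0.0371] 40.8 59.1
side pin [ 0.5918 -0.0356] 28.9 34.1
side collar [ 0.4828 -0.3497] 13.84
top all [ 0.5893 -0.0257] 11.7 45.8
top collar [ 0.4819 -0.3488] 6.13
```

```bash
python3 - <<'E'
from fit import *
a=np.linspace(0,2*np.pi,80)
x,y=.5935,-.031
out=[]
for cam,img,box,k in(('side','pics/side0_raw.png',(255,165,303,232),8),('top','pics/a_top_raw.png',(248,140,298,187),8)):
    x0,y0,x1,y1=box; c=cv2.resize(cv2.imread(img)[y0:y1,x0:x1],None,fx=k,fy=k,interpolation=cv2.INTER_CUBIC)
    for z,r,col in((0,.055,(0,0,255)),(.014,.055,(0,255,0)),(.1,.018,(255,0,0)),(.1,.008,(255,0,255)),(.142,.008,(255,255,0)),(.15,.004,(0,255,255))):
        P=np.array([proj(cam,[x+r*np.cos(t),y+r*np.sin(t),z]) for t in a]); cv2.polylines(c,[(((P+.5-[x0,y0])*k)).astype(np.int32)],True,col,1)
    out.append(c)
H=max(c.shape[0] for c in out)
cv2.imwrite('pics/ov.png',np.hstack([np.pad(c,((0,H-c.shape[0]),(0,0),(0,0))) for c in out]))
E
```

```text
(no output)
```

View pics/ov.png

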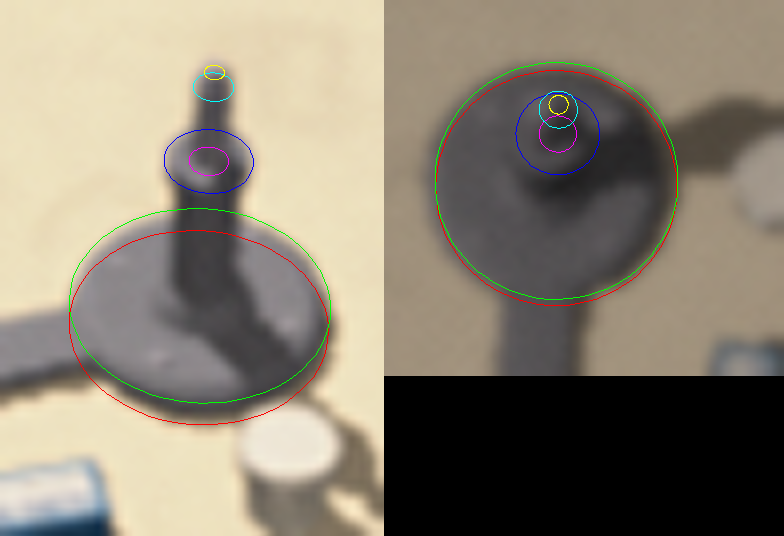

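Overlay: the model at (0.5935,-0.031) sits about 0.75 px too low at the pin and shoulder in the side view, and about 1.1 px too far right in the top view. Both agree on the pin at about (0.5945,-0.028). I shift by that and lower with the force watched.

{"method": "carry_out", "body": {"steps": [0.0026,0.0008,0,0,0,0,0.1,0.0026,0.0008,0,0,0,0,0.1,0.0026,0.0008,0.006,0,0,0,0.1,0.0026,0.0008,0.012,0,0,0,0.1,0.0026,0.0008,0.017,0,0,0,0.1,0.0026,0.0008,0.021,0,0,0,0.1,0.0026,0.0008,0.025,0,0,0,0.1,0.0026,0.0008,0.025,0,0,0,0.1]}}

```text
time_s: 5.3
eef_pos: [0.5943, -0.0267, 0.2222]
eef_rot: [0.0, 0.838, 0.546, -0.001]
wrist_force: [-0.2, -0.1, 0.1]
opening: 0.432
grasp_force: 60.3
```

{"method": "carry_out", "body": {"steps": [-0.0007,0.0004,0.004,0,0,0,0.1,-0.0007,0.0004,0.008,0,0,0,0.1,-0.0007,0.0004,0.011,0,0,0,0.1,-0.0007,0.0004,0.011,0,0,0,0.1,-0.0007,0.0004,0.011,0,0,0,0.1]}}

```text
time_s: 5.8
eef_pos: [0.5948, -0.0276, 0.212]
eef_rot: [0.001, 0.838, 0.546, -0.0]
wrist_force: [0.6, -0.2, -0.2]
opening: 0.436
grasp_force: 60.3
```

{"method": "carry_out", "body": {"steps": [0,0,0.005,0,0,0,0.1,0,0,0.01,0,0,0,0.1,0,0,0.015,0,0,0,0.1,0,0,0.02,0,0,0,0.1,0,0,0.02,0,0,0,0.1]}}

```text
time_s: 6.3
eef_pos: [0.5942, -0.0276, 0.1908]
eef_rot: [-0.0, 0.838, 0.546, -0.001]
wrist_force: [0.1, -0.5, 0.1]
opening: 0.43
grasp_force: 60.3
```

{"method": "carry_out", "body": {"steps": [0,0,0.005,0,0,0,0.1,0,0,0.009,0,0,0,0.1,0,0,0.012,0,0,0,0.1,0,0,0.014,0,0,0,0.1,0,0,0.014,0,0,0,0.1,0,0,0.014,0,0,0,0.1]}}

```text
time_s: 6.9
eef_pos: [0.5949, -0.0277, 0.1781]
eef_rot: [0.001, 0.838, 0.546, -0.0]
wrist_force: [-0.4, -0.2, -1.1]
opening: 0.431
grasp_force: 60.3
```

{"method": "carry_out", "body": {"steps": [0,0,0.001,0,0,0,0.1,0,0,0.002,0,0,0,0.1,0,0,0.002,0,0,0,0.1]}}

```text
time_s: 7.2
eef_pos: [0.595, -0.0278, 0.1772]
eef_rot: [0.001, 0.838, 0.546, -0.0]
wrist_force: [-2.7, 0.4, 6.9]
opening: 0.434
grasp_force: 60.9
```

```bash
python3 - <<'E'
from h import *
mosaic('c',[('side',245,125,320,220,6)])
p,r,o=cur(); print(p,o['wrist_force'],o['torque'])
E
```

```text
side (245, 125) 6 at X 0
(570, 450, 3)
[ 0.59502131 -0.02770539  0.17714756] [-3.25378804  0.40692809  5.14868211] [0.06525067 0.41351977 0.00684907]
```

View pics/c.png

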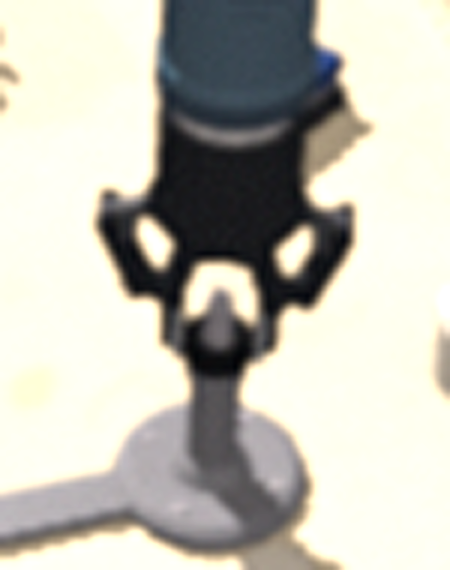

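The side crop shows the pin (tip at (220,292)) standing through the collar, which sits at (218,345) on the shoulder. The 7 N contact came at the expected height, so I release and rise.

{"method": "carry_out", "body": {"steps": [0,0,0,0,0,0,0.6,0,0,0,0,0,0,0.75,0,0,0,0,0,0,0.75,0,0,0,0,0,0,0.75,0,0,0,0,0,0,0.75,0,0,-0.01,0,0,0,0.75,0,0,-0.03,0,0,0,0.75,0,0,-0.06,0,0,0,0.75,0,0,-0.1,0,0,0,0.75,0,0,-0.13,0,0,0,0.75,0,0,-0.13,0,0,0,0.75]}}

```text
time_s: 8.35
eef_pos: [0.5971, -0.028, 0.3128]
eef_rot: [0.004, 0.838, 0.546, 0.003]
wrist_force: [0.2, 0.3, 0.5]
opening: 0.75
grasp_force: 0.0
```

```bash
python3 - <<'E'
from h import *
p,r,o=cur(); print(p,o['time_s'])
x,y=.5945,-.028
a=np.linspace(0,2*np.pi,80); out=[]
def dr(c,cam,x,y,z,rr,x0,y0,k,col):
    P=np.array([proj(cam,[x+rr*np.cos(t),y+rr*np.sin(t),z]) for t in a]); cv2.polylines(c,[((P+.5-[x0,y0])*k).astype(np.int32)],True,col,1)
s=ctrl.camera('side')[:,:,::-1].copy(); t=ctrl.camera('top')[:,:,::-1].copy()
cv2.imwrite('pics/d_side_raw.png',s); cv2.imwrite('pics/d_top_raw.png',t)
hx,hy=.5518,.3677; lx,ly=.3563,.3495
u=np.array([lx-hx,ly-hy]); u/=np.linalg.norm(u); lx,ly=np.array([hx,hy])+.2*u
for cam,im,box,k,st in(('side',s,(258,165,303,235),6,0),('side',s,(175,118,252,162),6,1),('top',t,(140,150,180,246),6,1)):
    x0,y0,x1,y1=box; c=cv2.resize(im[y0:y1,x0:x1],None,fx=k,fy=k,interpolation=cv2.INTER_CUBIC); c=cv2.convertScaleAbs(c,alpha=1 if cam=='side' else 1.5)
    if st==0:
        dr(c,cam,x,y,.116,.02,x0,y0,k,(0,0,255)); dr(c,cam,x,y,.15,.004,x0,y0,k,(0,255,255))
    else:
        dr(c,cam,hx,hy,.04,.024,x0,y0,k,(0,0,255)); dr(c,cam,hx,hy,.04,.01,x0,y0,k,(0,255,255)); dr(c,cam,lx,ly,.026,.046,x0,y0,k,(0,255,0)); dr(c,cam,lx,ly,0,.046,x0,y0,k,(255,0,0))
    out.append(c)
M=np.zeros((600,800,3),np.uint8)
M[:420,:270]=out[0]; M[:576,300:540]=out[2]; h=out[1]; h=cv2.resize(h,None,fx=4.3/6*.78,fy=4.3/6*.78); 
cv2.imwrite('pics/d.png',M[:, :560]); cv2.imwrite('pics/d2.png',out[1])
E
```

```text
[ 0.5970975  -0.02797859  0.3127965 ] 8.35
```

View pics/d.png

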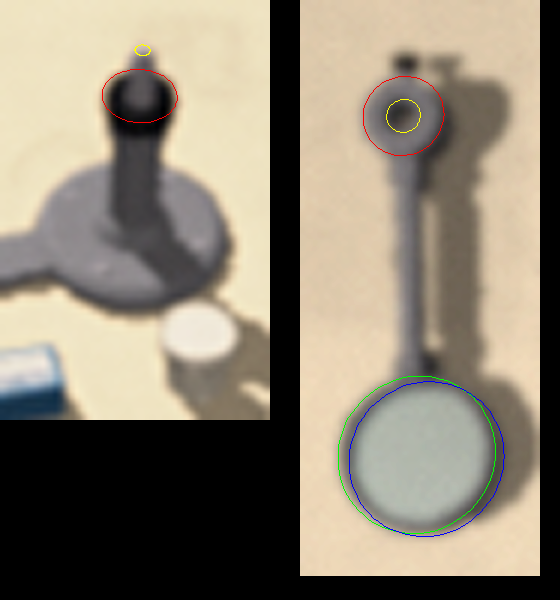

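View pics/d2.png

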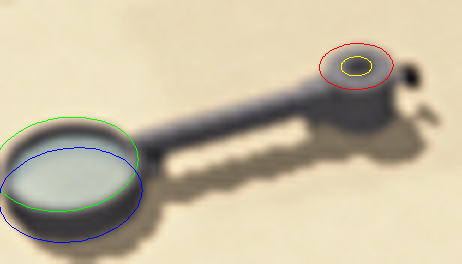

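The first crop shows the collar seated round the pin, under the drawn ring at (140,97). In the others the magnifier model is within about 0.5 px: hub at (406,117) against (403,115) drawn, and the lens about 4 crop pixels to the right. The corrected hub is (0.5518,0.3665), with the arm heading 185.5°.

```bash
python3 - <<'E'
from h import *
row((.492,.3607,.17),.096)
E
```

```text
row [ 0.3136 -0.2516  0.1365] [ 3.1000e-03 -8.0000e-04  1.0589e+00]
```

{"method": "carry_out", "body": {"steps": [0.03,-0.024,0.01,0,0,0.1,0.75,0.06,-0.048,0.02,0,0,0.2,0.75,0.09,-0.072,0.03,0,0,0.3,0.75,0.12,-0.096,0.045,0,0,0.4,0.75,0.15,-0.12,0.06,0,0,0.5,0.75,0.18,-0.144,0.075,0,0,0.6,0.75,0.21,-0.168,0.09,0,0,0.7,0.75,0.24,-0.192,0.105,0,0,0.8,0.75,0.265,-0.213,0.115,0,0,0.9,0.75,0.29,-0.233,0.125,0,0,0.98,0.75,0.305,-0.245,0.132,0.003,0,1.03,0.75,0.3136,-0.2516,0.1365,0.003,0,1.059,0.75,0.3136,-0.2516,0.1365,0.003,0,1.059,0.75,0.3136,-0.2516,0.1365,0.003,0,1.059,0.75,0.3136,-0.2516,0.1365,0.003,0,1.059,0.75]}}

```text
time_s: 9.95
eef_pos: [0.4915, 0.3601, 0.1688]
eef_rot: [-0.0, 0.999, 0.048, -0.001]
wrist_force: [0.0, -0.9, -0.1]
opening: 0.747
grasp_force: 0.0
```

```bash
python3 - <<'E'
from h import *
p,r,o=cur(); print(p,r.as_euler('xyz',True),o['q'].round(2)); row((.492,.3607,.0785),.096)
E
```

```text
[0.49147546 0.36005053 0.16882364] [-1.79957397e+02  1.26144990e-01  5.48394115e+00] [0.44 0.4  1.62 0.   1.12 1.91]
row [ 0.0008 -0.0005  0.0903] [-0.0007  0.0022 -0.0003]
```

{"method": "carry_out", "body": {"steps": [0.001,-0.0005,0.03,0,0,0,0.75,0.001,-0.0005,0.06,0,0,0,0.75,0.001,-0.0005,0.08,0,0,0,0.75,0.001,-0.0005,0.09,0,0,0,0.75,0.001,-0.0005,0.09,0,0,0,0.75,0.001,-0.0005,0.09,0,0,0,0.5,0.001,-0.0005,0.09,0,0,0,0.35,0.001,-0.0005,0.09,0,0,0,0.25,0.001,-0.0005,0.09,0,0,0,0.15,0.001,-0.0005,0.09,0,0,0,0.0,0.001,-0.0005,0.09,0,0,0,0.0,0.001,-0.0005,0.09,0,0,0,0.0,0.001,-0.0005,0.09,0,0,0,0.0]}}

```text
time_s: 11.25
eef_pos: [0.4928, 0.362, 0.0804]
eef_rot: [-0.001, 0.999, 0.048, 0.0]
wrist_force: [-0.8, 0.6, 7.7]
opening: 0.149
grasp_force: 59.4
```

{"method": "carry_out", "body": {"steps": [0,0,-0.004,0,0,0,0,0,0,-0.009,0,0,0,0,0,0,-0.016,0,0,0,0,0,0,-0.026,0,0,0,0,0,0,-0.038,0,0,0,0,0,0,-0.048,0,0,0,0,0,0,-0.055,0,0,0,0,0,0,-0.055,0,0,0,0,0,0,-0.055,0,0,0,0,0,0,-0.055,0,0,0,0]}}

```text
time_s: 12.25
eef_pos: [0.4918, 0.3612, 0.1334]
eef_rot: [-0.0, 0.999, 0.048, -0.001]
wrist_force: [-0.6, 0.8, -8.7]
opening: 0.149
grasp_force: 59.0
```

```bash
python3 - <<'E'
from h import *
p,r,o=cur(); print(p,r.as_euler('xyz',True),o['wrist_force'],o['torque'],o['opening'],o['time_s'])
s=ctrl.camera('side')[:,:,::-1].copy(); t=ctrl.camera('top')[:,:,::-1].copy()
cv2.imwrite('pics/e_side_raw.png',s); cv2.imwrite('pics/e_top_raw.png',t)
k=6;x0,y0,x1,y1=170,95,270,160
c=cv2.resize(s[y0:y1,x0:x1],None,fx=k,fy=k,interpolation=cv2.INTER_CUBIC)
a=np.linspace(0,2*np.pi,80)
th=r.as_euler('xyz')[2]+np.pi; u=np.array([np.cos(th),np.sin(th)])
g=p[:2]; h=g-.06*u; l=g+.14*u; b=p[2]-.0545-.024
for q,z,rr,col in((h,.04,.024,(0,0,255)),(h,.04,.01,(0,255,255)),(l,.026,.046,(0,255,0)),(l,0,.046,(255,0,0))):
    P=np.array([proj('side',[q[0]+rr*np.cos(x),q[1]+rr*np.sin(x),b+z]) for x in a]); cv2.polylines(c,[((P+.5-[x0,y0])*k).astype(np.int32)],True,col,1)
cv2.imwrite('pics/e.png',c)
E
```

```text
[0.4918043  0.36122258 0.13342061] [-1.79959523e+02  1.60429082e-01  5.48753711e+00] [-0.64077218  0.84976572 -8.74708695] [0.0084805  0.00521428 0.00768124] 0.14949217085034774 12.25
```

View pics/e.png

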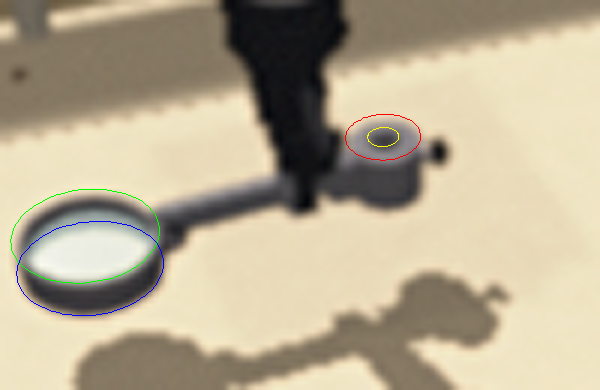

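The side crop shows the magnifier lifted level: hub hole at (385,139) against (382,137) predicted, lens within about 1 px. The wrist torque is about zero, so it is gripped at the balance point. Lift first, then traverse.

{"method": "carry_out", "body": {"steps": [0,0,-0.005,0,0,0,0,0,0,-0.018,0,0,0,0,0,0,-0.036,0,0,0,0,0,0,-0.056,0,0,0,0,0,0,-0.076,0,0,0,0,0,0,-0.096,0,0,0,0,0,0,-0.114,0,0,0,0,0,0,-0.126,0,0,0,0,0,0,-0.13,0,0,0,0,0,0,-0.13,0,0,0,0,0,0,-0.13,0,0,0,0]}}

```text
time_s: 13.45
eef_pos: [0.4919, 0.3611, 0.263]
eef_rot: [-0.0, 0.999, 0.048, -0.002]
wrist_force: [-0.0, 0.1, -9.2]
opening: 0.149
grasp_force: 59.1
```

```bash
python3 - <<'E'
from h import *
row((.5335,-.0245,.262),-.03)
E
```

```text
row [0.0045 0.3878 0.0008] [-0.0003  0.0034  0.1258]
```

{"method": "carry_out", "body": {"steps": [0,0.008,0,0,0,0.003,0,0,0.024,0,0,0,0.008,0,0.001,0.046,0,0,0,0.015,0,0.001,0.071,0,0,0,0.023,0,0.001,0.096,0,0,0,0.031,0,0.001,0.121,0,0,0,0.039,0,0.002,0.146,0,0,0,0.047,0,0.002,0.171,0,0,0,0.055,0,0.002,0.196,0,0,0,0.063,0,0.003,0.221,0,0,0,0.071,0,0.003,0.246,0,0,0,0.079,0,0.003,0.271,0,0,0,0.087,0,0.004,0.296,0,0,0,0.096,0,0.004,0.32,0,0,0,0.104,0,0.004,0.342,0,0,0,0.112,0,0.0045,0.36,0,0,0,0.118,0,0.0045,0.374,0,0,0,0.122,0,0.0045,0.383,0,0,0.003,0.125,0,0.0045,0.3878,0,0,0.003,0.126,0,0.0045,0.3878,0,0,0.003,0.126,0]}}

```text
time_s: 15.45
eef_pos: [0.5339, -0.0246, 0.2635]
eef_rot: [-0.001, 1.0, -0.015, 0.001]
wrist_force: [-0.4, 0.8, -7.9]
opening: 0.148
grasp_force: 59.1
```

{"method": "carry_out", "body": {"steps": [0,0,0.003,0,0,0,0,0,0,0.007,0,0,0,0,0,0,0.01,0,0,0,0,0,0,0.01,0,0,0,0,0,0,0.01,0,0,0,0,0,0,0.01,0,0,0,0]}}

```text
time_s: 16.05
eef_pos: [0.5342, -0.0242, 0.2537]
eef_rot: [-0.001, 1.0, -0.015, 0.001]
wrist_force: [0.1, 0.6, -7.5]
opening: 0.151
grasp_force: 59.1
```

```bash
python3 - <<'E'
from h import *
p,r,o=cur(); print(p,r.as_euler('xyz',True),o['wrist_force'],o['torque'],o['opening'],o['time_s'])
s=ctrl.camera('side')[:,:,::-1].copy()
k=6;x0,y0,x1,y1=205,130,305,230
c=cv2.resize(s[y0:y1,x0:x1],None,fx=k,fy=k,interpolation=cv2.INTER_CUBIC)
a=np.linspace(0,2*np.pi,80); pin=np.array([.5945,-.028]); pl=np.array([.395,-.022])
b=p[2]-.0804; print('underside',b)
for q,z,rr,col in((pin,b+.04,.024,(0,0,255)),(pin,b+.04,.01,(0,255,255)),(pl,b+.026,.046,(0,255,0)),(pl,.01,.042,(255,0,0)),(pin,.15,.004,(255,0,255))):
    P=np.array([proj('side',[q[0]+rr*np.cos(x),q[1]+rr*np.sin(x),z]) for x in a]); cv2.polylines(c,[((P+.5-[x0,y0])*k).astype(np.int32)],True,col,1)
cv2.imwrite('pics/f.png',c)
E
```

```text
[ 0.53417728 -0.02415014  0.25368478] [-1.79938956e+02 -8.15463198e-02 -1.71785256e+00] [ 0.13784309  0.55499607 -7.46589859] [ 0.02754238 -0.03203399  0.00237723] 0.1511767725742392 16.05
underside 0.1732847770235443
```

View pics/f.png

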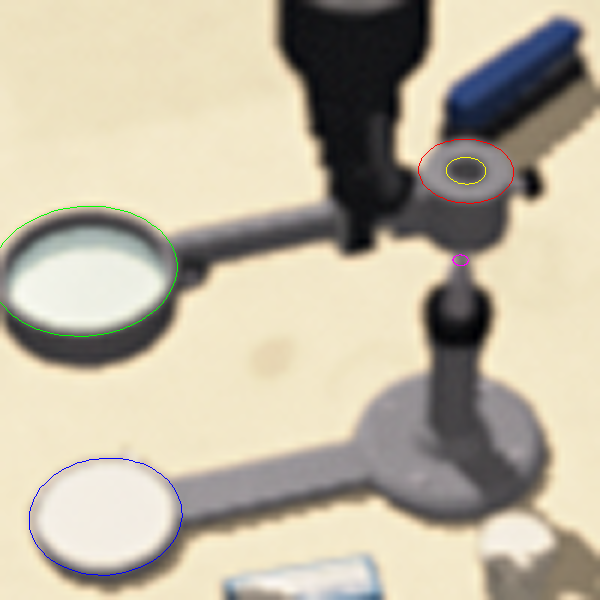

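The final side crop shows the hub hole at (466,171), matching the predicted ring over the pin (tip at (461,260)). The lens is over the plate's projected position, and the collar is seated at (458,315). Settle, then hand in.

{"method": "carry_out", "body": {"steps": [0,0,0,0,0,0,0,0,0,0,0,0,0,0,0,0,0,0,0,0,0,0,0,0,0,0,0,0,0,0,0,0,0,0,0,0,0,0,0,0,0,0]}}

```text
time_s: 16.7
eef_pos: [0.5341, -0.0242, 0.2536]
eef_rot: [-0.001, 1.0, -0.015, 0.001]
wrist_force: [-0.1, 0.8, -8.4]
opening: 0.149
grasp_force: 59.1
```

```bash
python3 -c "
from h import *
p,r,o=cur(); print(p,o['dq'].round(4),o['grasp_force'])
print(ctrl.hand_in())"
```

```text
[ 0.53407373 -0.02424657  0.25359029] [ 0.0013  0.0001 -0.0012  0.0004  0.0003 -0.001 ] 59.11902666091919
the job is handed in; nothing more can be done
None
```

The job is handed in at 16.7 s, with no verdict returned: the collar is on the shoulder and let go, and the magnifier is held level and still by its balance point, hub hole over the pin about 23 mm above the tip by my measurements, with the lens over the plate.

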